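# Right the upturned tube rack and bring it into the filler's corner

## Task

One of the two test-tube racks was left upside down, feet in the air. Without picking it up, tip it over along the bench until it stands on its feet, then slide it gently home into the corner of the aluminium ledges, its long side flat against the long ledge and its end against the short one. Leave the other rack and everything else on the bench where they are, and let go of the rack.

Things in the scene. Friction and masses are not known exactly. Their poses are not given: they have to be found in the camera images.
- rack: the upturned rack: smooth white plastic block, 8 wells (18 mm) in its top, 4 black feet (16 mm across, 4 mm high) on its base. 72 mm deep (own x), 120 long (own y), 74 high (own z, with feet), about 0.35 kg (+-30 %). Origin: centre of the base at the soles; own z runs from feet to wells, so down at the start, up when righted. It lies in the left or right half, length within 9 degrees of world y
- rack_mid (a point): middle of the upturned rack, 37 mm from the soles. Friction 0.5 to 0.7: a level push may slide it; fingertips pressed on the near face and carried forward and up, round the far bottom edge, tip it. Past some 45 degrees it falls the rest of the quarter turn. Tipped away from the robot it lies on a long side, wells facing the robot; a second quarter turn away stands it on its feet
- other_rack: a rack of the same shape and size, standing the right way up on its feet, three glass test tubes in it (their tops 121 mm above the bench), on the other half of the bench; origin: centre of the base, own z up, own y along its length
- corner: fixed locating corner: two aluminium ledges 30 mm high, 12 thick, at a right angle. Origin: inside of the corner, on the bench. Long ledge: runs 550 mm along own +y, face at own x = 0 facing own -x (the robot). Short ledge: runs 62 mm along own -x, face at own y = 0 facing own +y (left). Own x points away from the robot, z up. A white housing up to 150 mm high starts 75 mm beyond the long face
- home (a point): point on the bench where the centre of the rack's base stands when it is fully home: own x = -36 mm, own y = 60 mm of the corner; same axes as the corner
- stopper: small tapered cork stopper, 28 mm wide, 26 mm high, standing between the two racks; origin under its centre
- spatula: steel spatula about 130 mm long, lying flat between the two racks; origin under its middle
- funnel: white plastic funnel standing mouth down, 84 mm wide, 85 mm high, at the right of the bench; origin under its centre
- wash_bottle: white bottle, 64 mm wide, about 170 mm high, at the left; origin under its centre
- amber_bottle: amber glass bottle, 60 mm wide, about 130 mm high, at the right; origin under its centre
- jar: jar with a yellow lid, 60 mm wide, 65 mm high, beyond the long ledge; origin under its centre
- jar2: second such jar, beyond the long ledge, to the left of the first; origin under its centre
- beaker: glass beaker, 72 mm wide, 85 mm high, at the left; origin under its centre
Things that resemble listed ones, but are neither listed nor needed, are in the scene too. What is shaped like the rack but blue, purple or red is not meant.

How it is judged:
By the outcome, as a careful person would: the job done as asked, in the order asked, and still so for the second after the job is handed in, with the robot touching nothing.
It also fails if it takes over 72 s, if anything falls off the work surface, if the arm or the gripper's body presses on something with over 40 N, if the wrist force passes 120 N, or if a joint passes its speed limit or range.

## Robot

A 6-joint arm with a two-finger parallel gripper is mounted at the origin on the work surface. World frame = base frame: x ahead of the robot, y to its left, z up, the work surface at z = 0. Lengths are in m, angles in rad, forces in N, time in s.
With the tool pointing down it reaches from about 0.3 to 0.875 m from the base axis. Payload 6.4 kg.
Tool frame: the origin (TCP) lies between the finger pads; the fingertips stand 8 mm ahead of it and the grasp point (between the pads) lies 11 mm behind it; z points along the fingers, x is the direction in which the jaws open and shut, and the axes are right-handed (so a half turn about z gives the same grasp; the last joint's range is limited). The gripper opens to 85 mm and grips with 20 to 120 N. Pads are 22 mm wide; open, the fingers measure 114 mm over their backs; the gripper's body (76 mm by 85 mm) begins 54 mm behind the grasp point. The pads swing forward as they close: fully open they stand 13 mm farther back than shut.
Start: joints at [1.055, 0.181, 1.607, -0, 1.354, -0.206], TCP at [0.175, 0.548, 0.239] pointing down, gripper open.
Joint ranges: [-2.99, 2.99], [-0.89, 2.07], [0.3, 2.58], [-1.14, 4.28], [0, 2.63], [-3.12, 3.12]. Speed limits (rad/s): [2.57, 2.57, 3.01, 3.14, 3.14, 3.14].

## Interface

Orientations are given as a 3x3 rotation matrix whose columns are the frame's x, y, z axes.
In Python, from workcell import monitor, capture, camera_model, order gives the robot as it stands.
- The arm moves only by the shell command python3 -m creep 'ROWS'. ROWS is JSON, a list of rows, each a list of 5 numbers: the shift along the world's x, y, z scaled (see below), then the turn about the world's z scaled (see below), then the closure, from 0 (fully open) to 1 (shut). In form: [[x, y, z, turn, fingers], ...]. A call has 1 to 10 rows; each row is the pose to reach, as a shift and turn from the pose commanded when the call began, turning the shorter way round; what a row does not reach only later rows make up. The controller multiplies each number of a shift by 0.12 m and each number of a turn by 360 degrees. A row lasts 1/8 s, in which the tool goes at most 62.5 mm and 10.7 degrees, less where a joint would pass 70% of its speed; a pose out of reach is approached as far as the arm can. A call with a number of a shift or a turn outside -1 to 1 is refused whole. A call with a gripper value outside its range is refused whole. The fingers move at their own pace and stop on an object; the grip force is fixed at half the most. Time passes only in rows, so rows that repeat a pose let the fingers close. It gives the time, the measured TCP pose, the force and the opening at its end, in the units of the state.
- monitor.get_obs(): the state, without advancing time (a new reading comes with each control period).
- capture(name): name is "scene" or "top" or "wrist"; returns the picture (400x640x3 uint8, red, green, blue); there is no depth.
- camera_model(name): a dict with "fx", "fy", "cx", "cy" (pixels), "distortion" ([k1, k2, p1, p2, k3] as OpenCV has them; the pictures are not rectified), "R" (3x3) and "t" (3): a world point X has camera coordinates R X + t; the wrist camera has in their place "tool_from_camera" (4x4, takes a point from camera to tool coordinates, whose origin is the TCP and whose axes are the tool frame's). Camera axes: x right, y down, z forward; pixel columns grow to the right and rows downward; lengths in m; the calibration is good to about 2 mm. A picture is of the moment at which its call begins: read the wrist's pose just before it. camera_model takes no time and is no camera call.
- order.hand_in(): hands the job in, once; it reports no verdict.
The state is a dict: "time_s": time; "q": joint angles; "dq": joint speeds; "tau": joint torques, N m; "eef_pos": TCP position; "orientation": TCP orientation; "wrist_force": force on the tool from outside, world axes, zero at the start; "wrist_torque": the same for the moment, N m; "width": finger opening in m.
Only numpy, scipy, OpenCV 4.12 (cv2) and the standard library are available. Lean on these libraries where they do the work, as an engineer would, in place of code of your own. Each camera call takes 0.05 s, during which the arm holds its last target.

## Working session

There is one attempt and no reset: what is moved stays moved. The work goes in short steps, Python scripts to look and compute and a shell command to move; the robot and the scene stay as the last step left them, time stands still between calls to the robot, and variables do not carry over. Pictures are saved under pics/ and viewed, and the job is handed in when it is done.

```bash
ls; mkdir -p pics; python3 - <<'E'
from workcell import monitor, capture, camera_model, order
import cv2
o=monitor.get_obs(); print(o)
for n in("scene","top","wrist"):
    im=capture(n); cv2.imwrite(f"pics/{n}0.png",im[:,:,::-1])
    print(n,camera_model(n))
E
```

```text
pics
{'time_s': 0.0, 'q': array([ 1.05469120e+00,  1.81541237e-01,  1.60805062e+00, -1.08921502e-06,
        1.35381102e+00, -2.06317204e-01]), 'dq': array([ 6.57087584e-04,  1.37730215e-03, -8.68933061e-05, -1.37523912e-03,
        6.22836600e-04,  7.74453807e-04]), 'tau': array([ 4.65714529e-04, -4.44880486e+01, -3.51331723e+01, -1.63096911e-04,
        9.19775048e-03,  9.78571933e-06]), 'eef_pos': array([0.1750016 , 0.54713059, 0.23836345]), 'orientation': array([[ 3.04855643e-01,  9.52398152e-01, -8.92413221e-04],
       [ 9.52396922e-01, -3.04856725e-01, -1.57496244e-03],
       [-1.77204949e-03, -3.69795418e-04, -9.99998362e-01]]), 'wrist_force': array([ 0.79030064, -0.22049421, -0.00361515]), 'wrist_torque': array([ 0.00511113, -0.00146645,  0.0217496 ]), 'width': 0.08571691595399848}
scene {'fx': 377.88667961964205, 'fy': 377.88667961964205, 'cx': 321.0191145440561, 'cy': 201.55011188923174, 'distortion': array([0.03097021, 0.        , 0.        , 0.        , 0.        ]), 'R': array([[ 0.67243725,  0.74014777, -0.00307144],
       [ 0.61441145, -0.56050786, -0.55527426],
   
[... 355 characters left out ...]
 [-0.98176499,  0.00643205, -0.18998981],
       [ 0.19001817,  0.00412455, -0.98177191]]), 't': array([-0.00824622,  0.55311726,  1.3352804 ])}
wrist {'fx': 351.78395532735306, 'fy': 351.78395532735306, 'cx': 320.66522430569137, 'cy': 196.96837237384545, 'distortion': array([-0.0667033,  0.       ,  0.       ,  0.       ,  0.       ]), 'tool_from_camera': array([[ 9.99998055e-01, -3.88518661e-04,  1.93382225e-03,
         6.31145423e-04],
       [-1.98949436e-04,  9.55542320e-01,  2.94853920e-01,
        -7.51224424e-02],
       [-1.96240525e-03, -2.94853731e-01,  9.55540384e-01,
        -1.33895481e-01],
       [ 0.00000000e+00,  0.00000000e+00,  0.00000000e+00,
         1.00000000e+00]])}
```

View pics/top0.png

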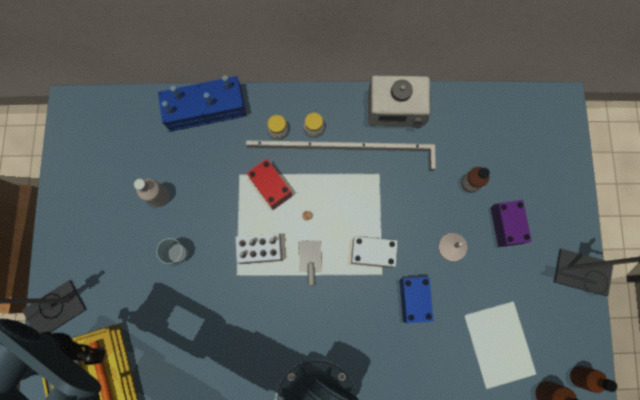

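View pics/scene0.png

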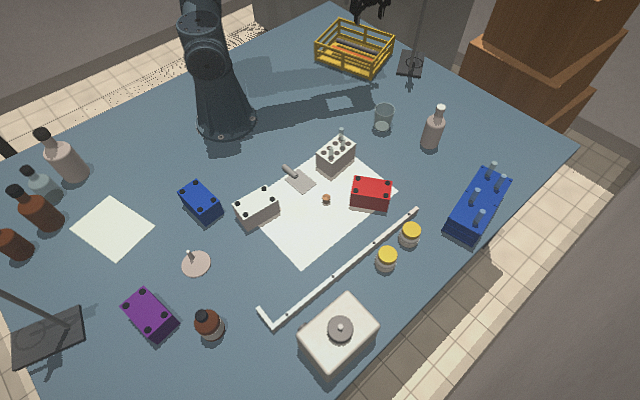

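View pics/wrist0.png

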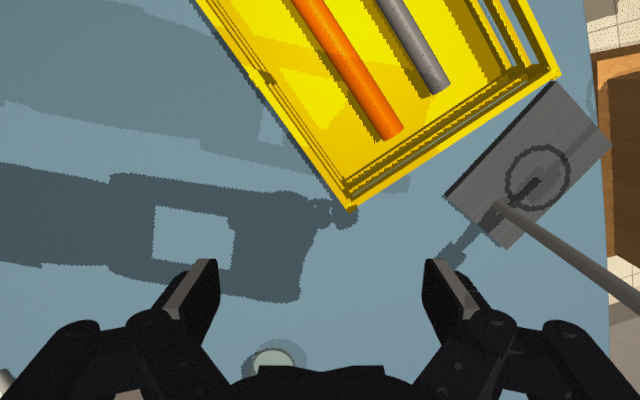

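```bash
python3 - <<'E'
import cv2
im=cv2.imread("pics/top0.png")
cv2.imwrite("pics/c1.png",cv2.resize(im[225:285,340:440],None,fx=8,fy=8,interpolation=cv2.INTER_CUBIC))
cv2.imwrite("pics/c2.png",cv2.resize(im[125:185,240:445],None,fx=3.9,fy=3.9,interpolation=cv2.INTER_CUBIC))
cv2.imwrite("pics/c3.png",cv2.resize(im[125:185,380:450],None,fx=8,fy=8,interpolation=cv2.INTER_CUBIC))
E
```

```text
(no output)
```

View pics/c1.png

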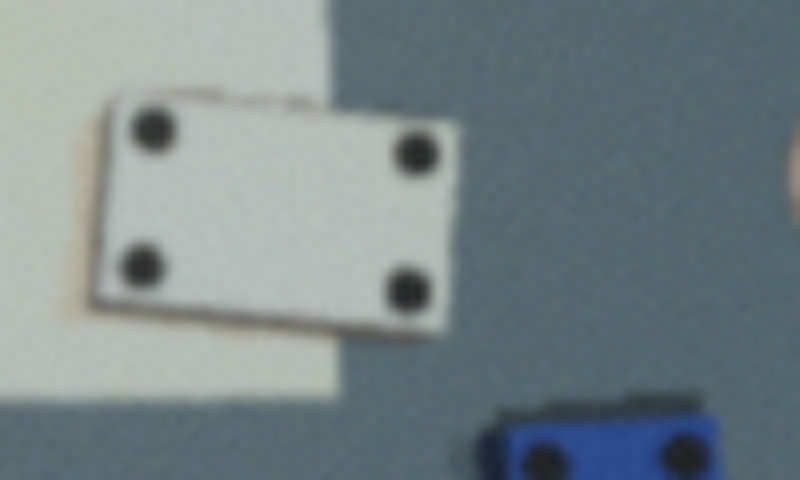

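View pics/c2.png

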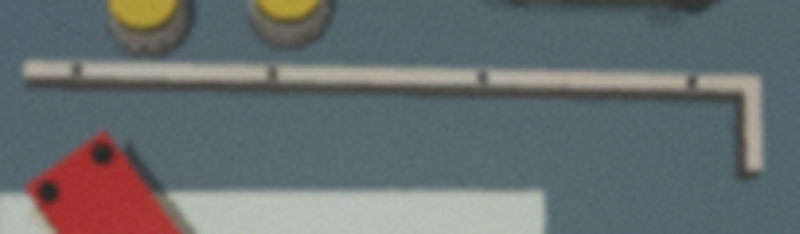

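View pics/c3.png

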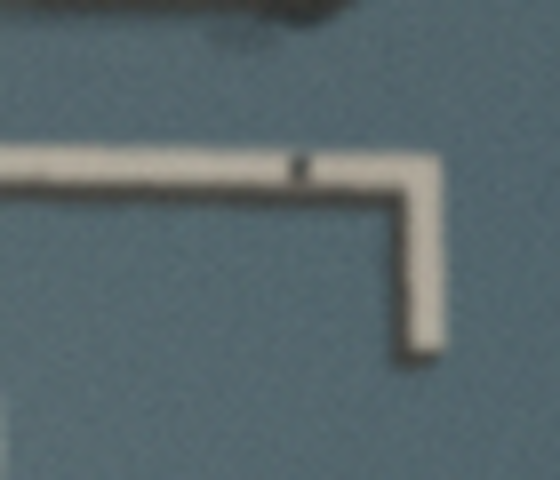

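```bash
cat > h.py <<'E'
import numpy as np, cv2
from workcell import monitor, capture, camera_model
def unproj(name,pts,z,Rt=None):
    m=camera_model(name); K=np.array([[m['fx'],0,m['cx']],[0,m['fy'],m['cy']],[0,0,1]])
    u=cv2.undistortPoints(np.array(pts,float).reshape(-1,1,2),K,m['distortion']).reshape(-1,2)
    d=np.c_[u,np.ones(len(u))]
    if name=='wrist':
        R,p=Rt; T=m['tool_from_camera']
        Rw=R@T[:3,:3]; c=R@T[:3,3]+p; D=d@Rw.T
    else:
        c=-m['R'].T@m['t']; D=d@m['R']
    s=(z-c[2])/D[:,2]
    return c+D*s[:,None]
def proj(name,X,Rt=None):
    m=camera_model(name); K=np.array([[m['fx'],0,m['cx']],[0,m['fy'],m['cy']],[0,0,1]])
    X=np.atleast_2d(np.array(X,float))
    if name=='wrist':
        R,p=Rt; T=m['tool_from_camera']; Rw=R@T[:3,:3]; c=R@T[:3,3]+p
        Rc=Rw.T; t=-Rc@c
    else: Rc,t=m['R'],m['t']
    return cv2.projectPoints(X,cv2.Rodrigues(Rc)[0],t,K,m['distortion'])[0].reshape(-1,2)
def crop(pts,s,ox,oy): return [((x+.5)/s-.5+ox,(y+.5)/s-.5+oy) for x,y in pts]
def snap(name,fn,box=None,s=1):
    o=monitor.get_obs(); im=capture(name)
    if box: x0,y0,x1,y1=box; im=im[y0:y1,x0:x1]
    if s!=1: im=cv2.resize(im,None,fx=s,fy=s,interpolation=cv2.INTER_CUBIC)
    cv2.imwrite("pics/"+fn,im[:,:,::-1]); return o
E
python3 - <<'E'
from h import *
np.set_printoptions(precision=4,suppress=True)
f=unproj('top',crop([(153,131),(416,154),(142,267),(408,291)],8,340,225),.074);print(f, f.mean(0))
d=f[0]-f[1]+f[2]-f[3];print('yaw deg of +y',np.degrees(np.arctan2(-d[0],d[1])),[np.linalg.norm(f[0]-f[1]),np.linalg.norm(f[0]-f[2])])
L=unproj('top',crop([(25,80),(300,85),(740,93)],3.9,240,125),.03);print(L)
C=unproj('top',crop([(0,181),(405,187),(408,200),(410,350),(443,153)],8,380,125),.03);print(C)
E
```

```text
[[ 0.4381 -0.1188  0.074 ]
 [ 0.4295 -0.2097  0.074 ]
 [ 0.3912 -0.1141  0.074 ]
 [ 0.3823 -0.2054  0.074 ]] [ 0.4103 -0.162   0.074 ]
yaw deg of +y -5.500598055167689 [np.float64(0.0912583514077561), np.float64(0.04715178818096488)]
[[ 0.7311  0.2071  0.03  ]
 [ 0.7253 -0.0029  0.03  ]
 [ 0.7171 -0.3382  0.03  ]]
[[ 0.7218 -0.19    0.03  ]
 [ 0.7187 -0.3408  0.03  ]
 [ 0.7137 -0.3416  0.03  ]
 [ 0.6561 -0.3394  0.03  ]
 [ 0.7319 -0.3557  0.03  ]]
```

```bash
python3 - <<'E'
from h import *
np.set_printoptions(precision=4,suppress=True)
im=cv2.imread("pics/top0.png")
print('blue top corners',unproj('top',crop([(500,415),(718,410)],8,340,225),.070))
print('blue feet',unproj('top',crop([(545,464),(686,455)],8,340,225),.074))
print('rack top edges',unproj('top',crop([(110,100),(456,124),(98,300),(446,330)],8,340,225),.070))
cv2.imwrite("pics/c4.png",cv2.resize(im[195:300,225:445],None,fx=3.6,fy=3.6,interpolation=cv2.INTER_CUBIC))
o=monitor.get_obs();Rt=(o['orientation'],o['eef_pos'])
for zz in(-.013,-.005,0.008): 
  X=[Rt[1]+Rt[0]@np.array([s*.043,y,zz]) for s in(-1,1) for y in(-.011,.011)]
  print(zz,proj('wrist',X,Rt))
E
```

```text
blue top corners [[ 0.34   -0.2363  0.07  ]
 [ 0.341  -0.3114  0.07  ]]
blue feet [[ 0.3231 -0.2504  0.074 ]
 [ 0.3257 -0.2989  0.074 ]]
rack top edges [[ 0.4495 -0.1044  0.07  ]
 [ 0.4403 -0.2245  0.07  ]
 [ 0.3803 -0.099   0.07  ]
 [ 0.3691 -0.2187  0.07  ]]
-0.013 [[206.8573 263.4727]
 [212.555  311.9238]
 [429.8323 263.3434]
 [424.3484 311.7704]]
-0.005 [[212.7962 254.1834]
 [217.8733 300.7065]
 [424.0611 254.0651]
 [419.1766 300.565 ]]
0.008 [[221.245  240.995 ]
 [225.5066 284.6435]
 [415.8515 240.8924]
 [411.7546 284.5192]]
```

View pics/c4.png

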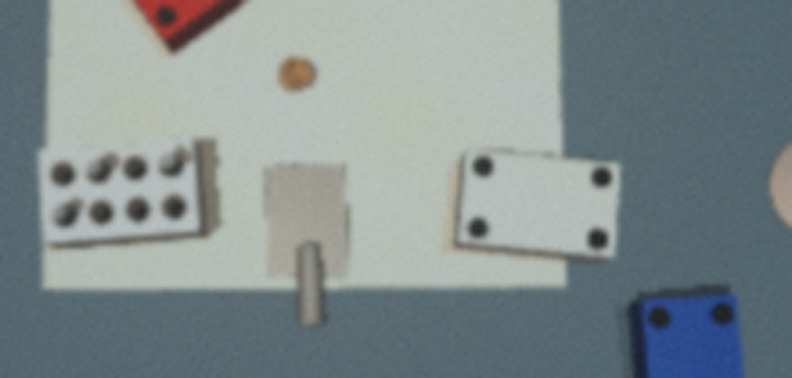

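```bash
python3 -m creep '[[0.5,-0.4,0,0.017,0.5],[1,-0.8,0,0.034,0.5],[1,-1,0,0.034,0.5]]'; python3 -m creep '[[0.3,-0.5,0,0,0.5],[0.5,-1,0,0,0.5]]';python3 -m creep '[[0,-0.5,0,0,0.5],[0,-1,0,0,0.5]]';python3 -m creep '[[0,-0.5,0,0,0.5],[0,-1,0,0,0.5]]';python3 -m creep '[[0,-0.5,0,0,0.5],[0,-1,0,0,0.5],[0,-1,0,0,0.5],[0,-1,0,0,0.5]]'
```

```text
time_s: 0.52
eef_pos: [0.2972, 0.4262, 0.239]
orientation: [[0.096, 0.995, 0.0], [0.995, -0.096, -0.0], [-0.0, 0.0, -1.0]]
wrist_force: [-0.0, 0.9, 0.8]
width: 0.0425
time_s: 0.78
eef_pos: [0.3524, 0.3148, 0.2392]
orientation: [[0.096, 0.995, 0.0], [0.995, -0.096, -0.0], [-0.0, 0.0, -1.0]]
wrist_force: [1.3, -0.6, 0.0]
width: 0.0426
time_s: 1.02
eef_pos: [0.3514, 0.1946, 0.2391]
orientation: [[0.096, 0.995, 0.0], [0.995, -0.096, -0.0], [-0.0, 0.0, -1.0]]
wrist_force: [0.4, -0.7, 0.2]
width: 0.0428
time_s: 1.27
eef_pos: [0.3512, 0.0748, 0.2393]
orientation: [[0.095, 0.995, 0.001], [0.995, -0.095, -0.0], [-0.0, 0.001, -1.0]]
wrist_force: [1.3, 0.1, 0.6]
width: 0.0429
time_s: 1.78
eef_pos: [0.3514, -0.0435, 0.2391]
orientation: [[0.098, 0.995, -0.0], [0.995, -0.098, 0.001], [0.001, -0.0, -1.0]]
wrist_force: [-0.2, -0.5, -0.6]
width: 0.0431
```

```bash
python3 -m creep '[[-0.05,-0.5,0,0,0.5],[-0.05,-0.94,0,0,0.5],[-0.05,-0.94,0,0,0.5]]'; python3 - <<'E'
from h import *
np.set_printoptions(precision=4,suppress=True)
o=snap('wrist','w1.png');print(o['eef_pos'],o['q'])
Rt=(o['orientation'],o['eef_pos'])
m=.5
X=[[.4103,-.162,.074]]
d=np.array([.0958,.9954]);n=np.array([.9954,-.0958])
for a in(-1,1):
  for b in(-1,1): X.append([*(np.array([.4103,-.162])+a*.0235*n+b*.0455*d),.074])
print(proj('wrist',X,Rt))
E
```

```text
time_s: 2.15
eef_pos: [0.3461, -0.1572, 0.2393]
orientation: [[0.097, 0.995, -0.0], [0.995, -0.097, -0.0], [-0.0, -0.0, -1.0]]
wrist_force: [-0.7, -0.2, -0.6]
width: 0.0425
[ 0.3461 -0.1572  0.2393] [-0.7413 -0.2944  2.0581 -0.0003  1.3779 -2.2151]
[[320.9764 245.1634]
 [271.0308 221.6199]
 [370.8739 221.4832]
 [273.2371 267.6696]
 [368.7156 267.5182]]
```

View pics/w1.png

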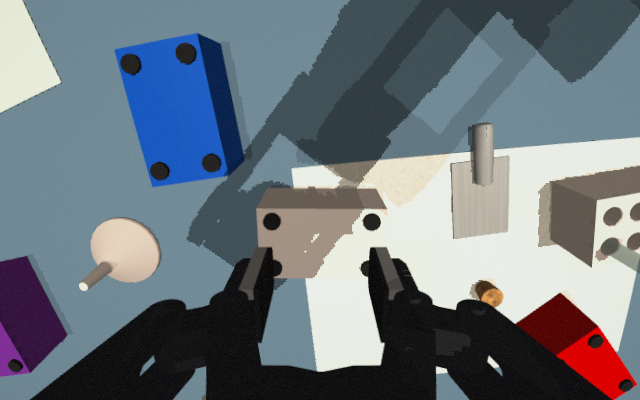

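```bash
python3 -m creep '[[0,0,-0.5,0,0.5],[0,0,-1,0,0.5]]'; python3 -m creep '[[0,0,-0.3,0,0.5],[0,0,-0.47,0,0.5],[0,0,-0.47,0,0.5]]';python3 -m creep '[[0.05,0,0,0,0.5],[0.1,-0.01,0,0,0.5],[0.11,-0.01,0,0,0.5],[0.115,-0.01,0,0,0.5],[0.12,-0.012,0,0,0.5]]'; python3 - <<'E'
from h import *
o=snap('wrist','w2.png');print(o['eef_pos'],o['wrist_force'])
snap('scene','s2.png',(220,160,300,240),8)
E
```

```text
time_s: 2.45
eef_pos: [0.3467, -0.1544, 0.1185]
orientation: [[0.092, 0.996, 0.002], [0.996, -0.092, -0.001], [-0.001, 0.002, -1.0]]
wrist_force: [0.4, -0.3, -0.4]
width: 0.0425
time_s: 2.82
eef_pos: [0.3448, -0.1531, 0.0616]
orientation: [[0.092, 0.996, -0.003], [0.996, -0.092, 0.003], [0.003, -0.004, -1.0]]
wrist_force: [0.1, 0.4, 0.6]
width: 0.043
time_s: 3.45
eef_pos: [0.36, -0.1579, 0.063]
orientation: [[0.096, 0.995, 0.0], [0.995, -0.096, -0.0], [-0.0, 0.0, -1.0]]
wrist_force: [-0.3, -0.0, 0.4]
width: 0.0428
[ 0.35997329 -0.15788196  0.06297011] [-0.342025   -0.04417422  0.4231693 ]
```

View pics/w2.png

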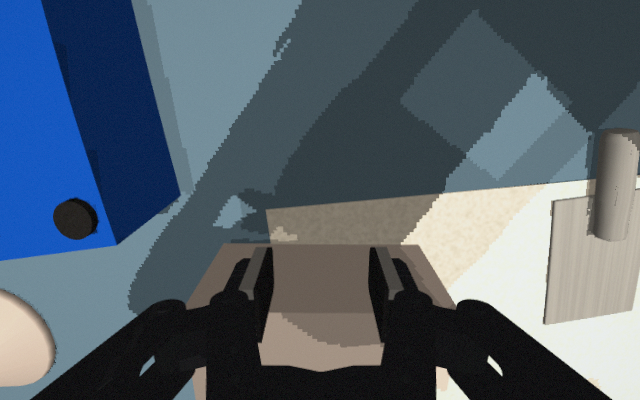

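View pics/s2.png

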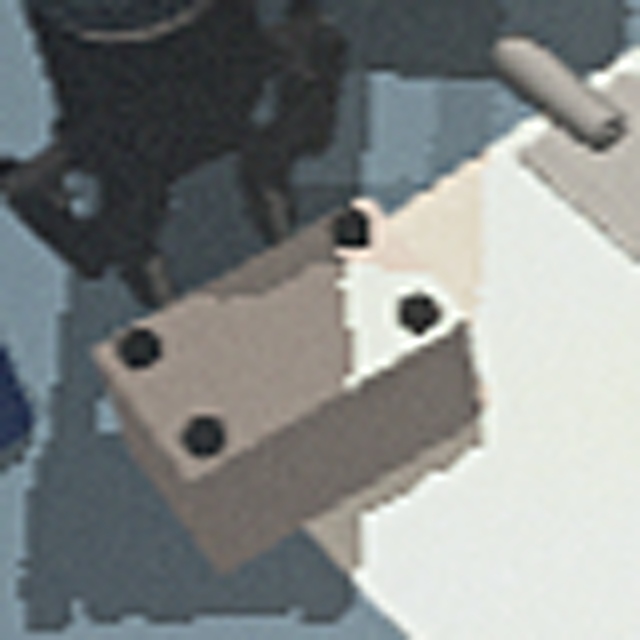

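```bash
python3 -m creep '[[0.033,-0.003,0,0,0.5],[0.08,-0.008,0.05,0,0.5],[0.132,-0.013,0.096,0,0.5],[0.19,-0.018,0.137,0,0.5],[0.246,-0.024,0.173,0,0.5],[0.31,-0.03,0.204,0,0.5],[0.371,-0.036,0.23,0,0.5],[0.371,-0.036,0.23,0,0.5]]'; python3 - <<'E'
from h import *
o=snap('scene','s3.png',(220,140,320,240),6);print(o['eef_pos'],o['wrist_force'])
E
```

```text
time_s: 4.55
eef_pos: [0.4059, -0.1628, 0.0912]
orientation: [[0.096, 0.995, 0.002], [0.995, -0.096, -0.001], [-0.001, 0.002, -1.0]]
wrist_force: [-1.9, 0.6, 3.3]
width: 0.0427
[ 0.40588584 -0.16275668  0.09124695] [-1.85199994  0.63470188  3.30466158]
```

View pics/s3.png

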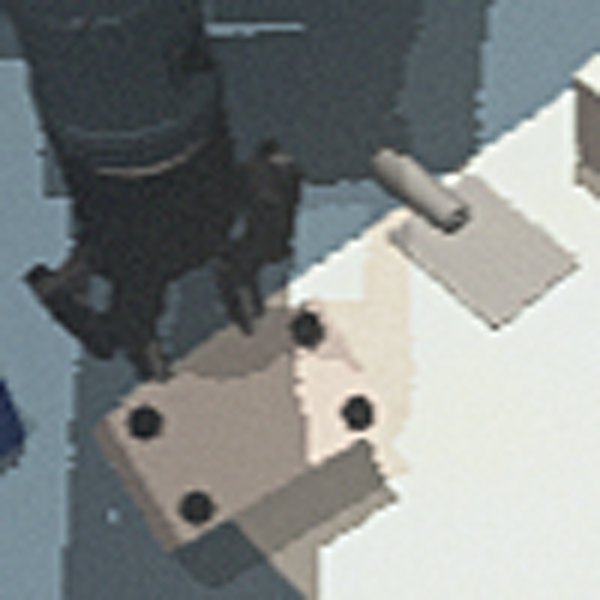

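```bash
cat >> h.py <<'E'
def fit(name,obj,px,Rt=None,guess=None,yaw=-5.5,tilt=0.,pos=None):
    """tilt about rack's long axis: 180 upside down at start; 'roll' = forward rotation from upside-down (0..180). px observed"""
    from scipy.optimize import least_squares
    def X(p):
        x,y,z,yw,r=p; return np.array(obj)@rackR(yw,r).T+np.array([x,y,z])
    f=lambda p:(proj(name,X(p),Rt)-np.array(px)).ravel()
    s=least_squares(f,guess,x_scale=[.01,.01,.01,3,3]); return s.x,np.abs(s.fun).max()
def rackR(yw,r):
    a=np.radians(180+r); c,s=np.cos(a),np.sin(a)
    Ry=np.array([[c,0,s],[0,1,0],[-s,0,c]])
    b=np.radians(yw);c,s=np.cos(b),np.sin(b)
    return np.array([[c,-s,0],[s,c,0],[0,0,1]])@Ry
E
python3 - <<'E'
from h import *
np.set_printoptions(precision=4,suppress=True)
# upside down: own x -> world -x ; feet order: near-left(306,328), near-right(145,422), far-left(357,411), far-right(198,508)
obj=[(.0235,.0455,0),(.0235,-.0455,0),(-.0235,.0455,0),(-.0235,-.0455,0)]
px=crop([(306,328),(145,422),(357,411),(198,508)],6,220,140)
print(fit('scene',obj,px,guess=[.43,-.16,.08,-5,20]))
px=crop([(352,230),(140,349),(419,314),(204,438)],8,220,160)
print(fit('scene',obj,px,guess=[.41,-.16,.08,-5,5]))
E
```

```text
(array([ 0.4591, -0.1695,  0.0886, -5.2037, 31.404 ]), np.float64(0.19156086695252839))
(array([ 0.4195, -0.1665,  0.0836, -6.0417,  0.9324]), np.float64(0.03670810928207402))
```

```bash
python3 -m creep '[[0.067,-0.006,0.02,0,0.5],[0.135,-0.013,0.035,0,0.5],[0.175,-0.017,0.04,0,0.5],[0.21,-0.02,0.042,0,0.5],[0.245,-0.024,0.044,0,0.5],[0.27,-0.026,0.045,0,0.5],[0.27,-0.026,0.045,0,0.5],[0.27,-0.026,0.045,0,0.5]]'; python3 - <<'E'
from h import *
o=snap('scene','s4.png',(220,140,320,240),6);print(o['eef_pos'],o['wrist_force'])
E
```

```text
time_s: 5.6
eef_pos: [0.4368, -0.1652, 0.0958]
orientation: [[0.096, 0.995, -0.0], [0.995, -0.096, 0.0], [0.0, -0.0, -1.0]]
wrist_force: [-0.6, 0.3, 0.6]
width: 0.0429
[ 0.43677475 -0.16521478  0.09579896] [-0.559596    0.25624602  0.60030243]
```

View pics/s4.png

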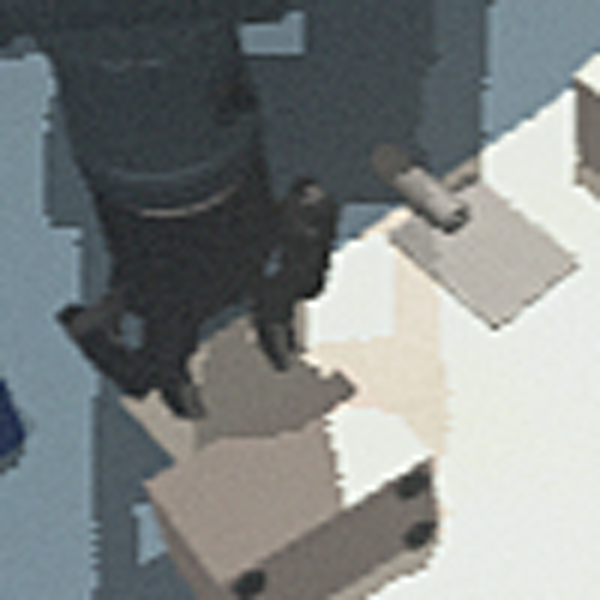

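```bash
python3 -m creep '[[-0.15,0,0.1,0,0.5],[-0.4,0,0.3,0,0.5],[-0.5,0,0.6,0,0.5],[-0.5,0,0.6,0,0.5]]'; python3 - <<'E'
from h import *
o=snap('scene','s5.png',(200,130,320,230),6);print(o['eef_pos'],o['wrist_force'])
snap('top','t5.png',(330,190,430,270),8)
o=snap('wrist','w5.png')
E
```

```text
time_s: 6.15
eef_pos: [0.3779, -0.1665, 0.1704]
orientation: [[0.097, 0.995, 0.004], [0.995, -0.097, -0.004], [-0.003, 0.005, -1.0]]
wrist_force: [0.6, -0.3, -0.3]
width: 0.0424
[ 0.37786727 -0.16654777  0.17044955] [ 0.57707495 -0.32174975 -0.34183406]
```

View pics/s5.png

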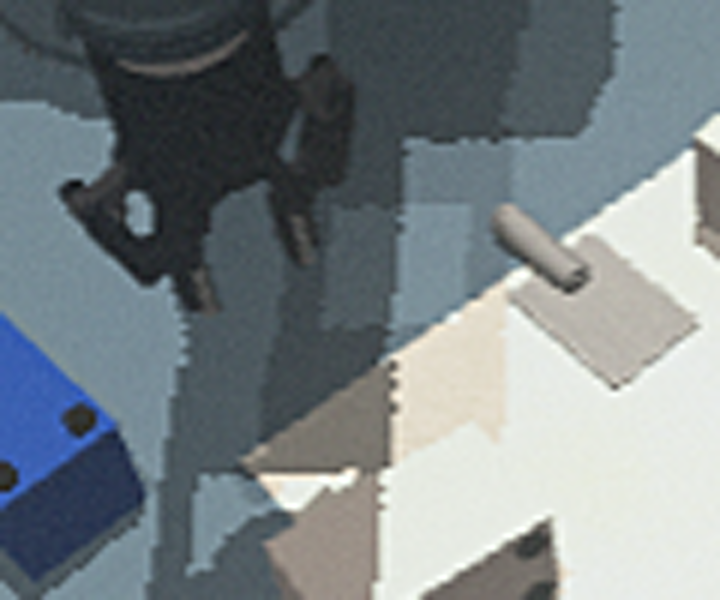

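View pics/t5.png

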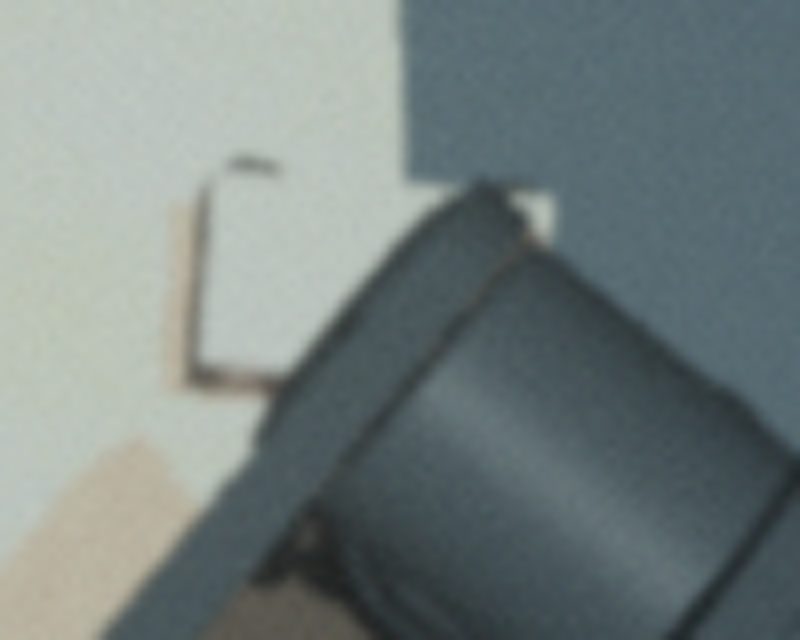

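View pics/w5.png

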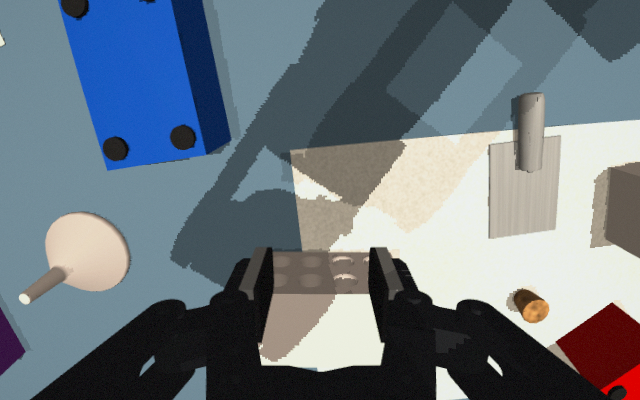

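```bash
python3 - <<'E'
from h import *
np.set_printoptions(precision=4,suppress=True)
P=unproj('top',crop([(194,370),(280,378),(213,172),(552,192),(551,232),(430,182)],8,330,190),.072);print(P)
d=P[2]-P[3];print(np.degrees(np.arctan2(-d[0],d[1])),np.linalg.norm(P[2]-P[3]),np.linalg.norm(P[0]-P[2]))
o=monitor.get_obs();Rt=(o['orientation'],o['eef_pos'])
# near top edge in wrist image
print(unproj('wrist',[(280,293),(370,293.5)],.072,Rt))
E
```

```text
[[ 0.4527 -0.1057  0.072 ]
 [ 0.4498 -0.1355  0.072 ]
 [ 0.5225 -0.1137  0.072 ]
 [ 0.5146 -0.2324  0.072 ]
 [ 0.5004 -0.2315  0.072 ]
 [ 0.5184 -0.1897  0.072 ]]
-3.8113545176297547 0.11899047245097745 0.07017368327820989
[[ 0.4447 -0.2011  0.072 ]
 [ 0.4517 -0.134   0.072 ]]
```

```bash
python3 -m creep '[[0,0,-0.4,0,0.5],[0,0,-0.8,0,0.5],[0.2,0.01,-0.88,0,0.5],[0.4,0.015,-0.88,0,0.5],[0.45,0.015,-0.88,0,0.5],[0.45,0.015,-0.88,0,0.5]]'; python3 - <<'E'
from h import *
o=snap('scene','s6.png',(220,140,320,240),6);print(o['eef_pos'],o['wrist_force'])
o=snap('wrist','w6.png')
E
```

```text
time_s: 7.05
eef_pos: [0.4304, -0.1629, 0.0615]
orientation: [[0.095, 0.995, -0.002], [0.995, -0.095, 0.001], [0.001, -0.002, -1.0]]
wrist_force: [-1.1, 0.7, -0.3]
width: 0.0428
[ 0.43038244 -0.16294876  0.06152315] [-1.08831941  0.74385882 -0.29973903]
```

View pics/s6.png

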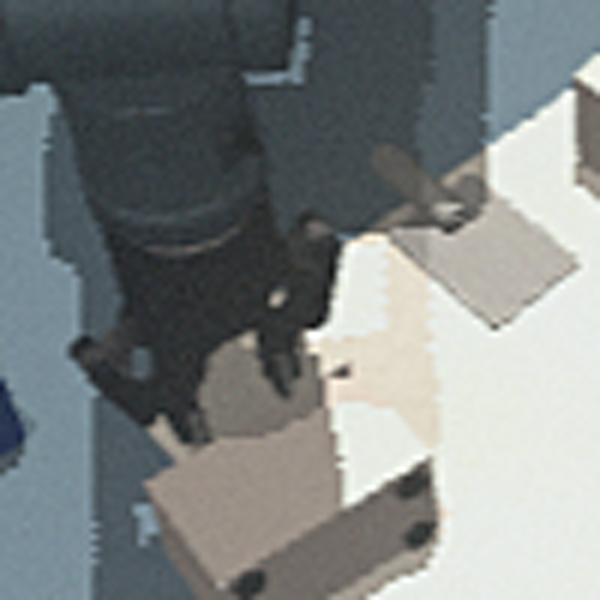

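View pics/w6.png

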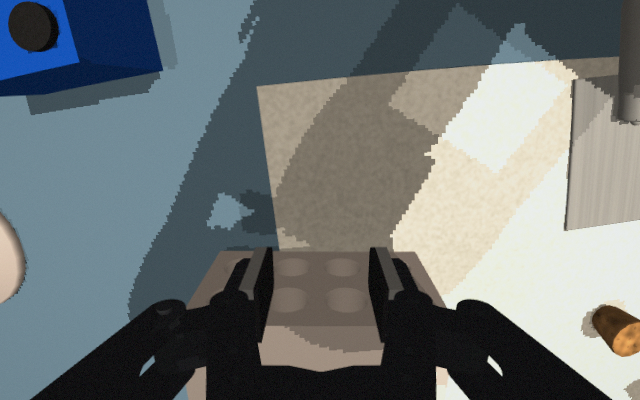

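```bash
python3 -m creep '[[0.03,-0.003,0.015,0,0.5],[0.06,-0.005,0.02,0,0.5],[0.11,-0.01,0.063,0,0.5],[0.16,-0.014,0.108,0,0.5],[0.216,-0.019,0.148,0,0.5],[0.275,-0.025,0.183,0,0.5],[0.337,-0.03,0.212,0,0.5],[0.4,-0.036,0.237,0,0.5],[0.4,-0.036,0.237,0,0.5]]'; python3 - <<'E'
from h import *
o=snap('scene','s7.png',(220,140,320,240),6);print(o['eef_pos'],o['wrist_force'])
E
```

```text
time_s: 8.28
eef_pos: [0.4803, -0.1683, 0.0915]
orientation: [[0.096, 0.995, 0.002], [0.995, -0.096, -0.001], [-0.001, 0.002, -1.0]]
wrist_force: [-2.5, -1.2, 5.1]
width: 0.0426
[ 0.48032079 -0.16829504  0.09153774] [-2.46569948 -1.1899926   5.08716526]
```

View pics/s7.png

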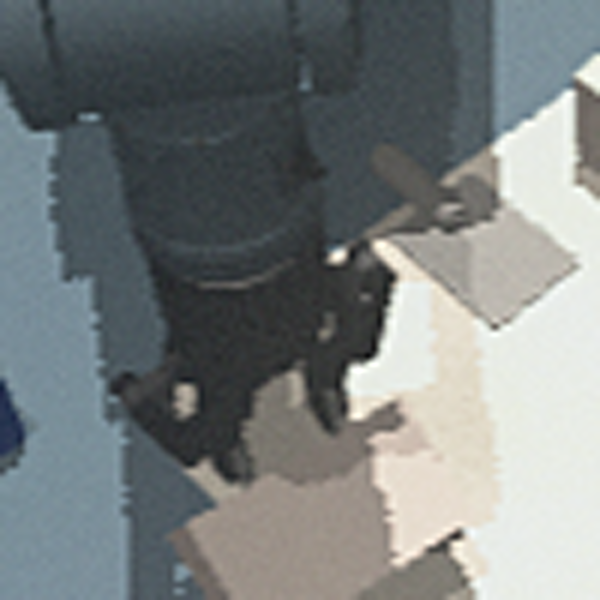

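```bash
python3 -m creep '[[0.067,-0.006,0.02,0,0.5],[0.133,-0.012,0.031,0,0.5],[0.18,-0.016,0.035,0,0.5],[0.22,-0.02,0.037,0,0.5],[0.26,-0.023,0.037,0,0.5],[0.3,-0.027,0.036,0,0.5],[0.3,-0.027,0.036,0,0.5]]'; python3 - <<'E'
from h import *
o=snap('scene','s8.png',(220,140,320,240),6);print(o['eef_pos'],o['wrist_force'])
E
```

```text
time_s: 9.2
eef_pos: [0.5152, -0.171, 0.095]
orientation: [[0.096, 0.995, 0.0], [0.995, -0.096, 0.0], [0.0, 0.0, -1.0]]
wrist_force: [-0.9, -0.4, 0.3]
width: 0.0427
[ 0.51519781 -0.17101799  0.09497089] [-0.88439098 -0.40937152  0.32249649]
```

View pics/s8.png

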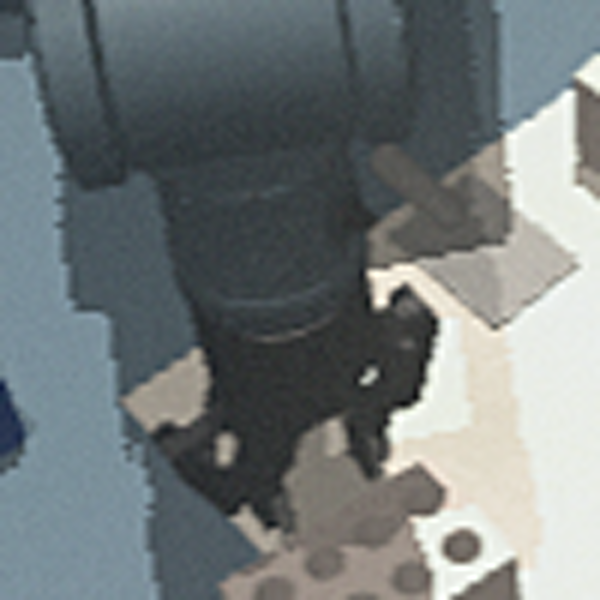

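Wells now face up. I back off to locate the righted rack.

```bash
python3 -m creep '[[-0.15,0,0.1,0,0.5],[-0.5,0,0.3,0,0.5],[-0.8,0,0.5,0,0.5],[-0.8,0,0.5,0,0.5]]'; python3 - <<'E'
from h import *
o=snap('scene','s9.png',(200,150,330,260),6);print(o['eef_pos'],o['wrist_force'])
snap('top','t9.png',(330,150,450,240),6.5)
o=snap('wrist','w9.png')
E
```

```text
time_s: 9.75
eef_pos: [0.4183, -0.1715, 0.1567]
orientation: [[0.097, 0.995, 0.002], [0.995, -0.097, -0.002], [-0.002, 0.003, -1.0]]
wrist_force: [-0.6, 0.4, -0.2]
width: 0.0427
[ 0.41826774 -0.17149121  0.1566706 ] [-0.61287903  0.40890961 -0.15535394]
```

View pics/s9.png

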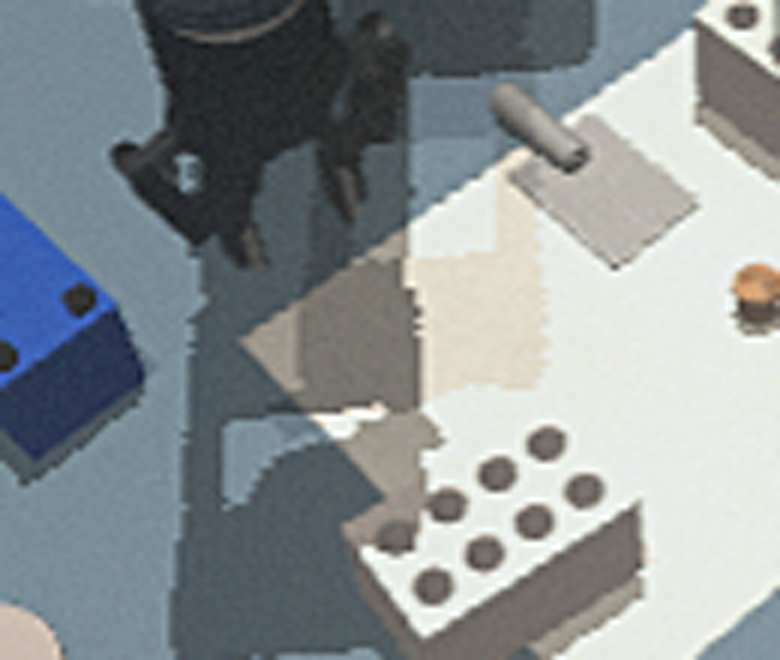

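View pics/t9.png

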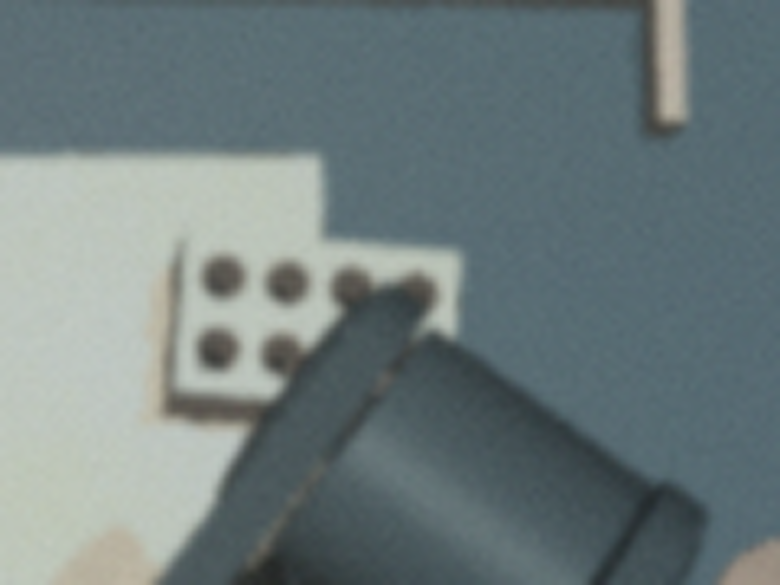

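View pics/w9.png

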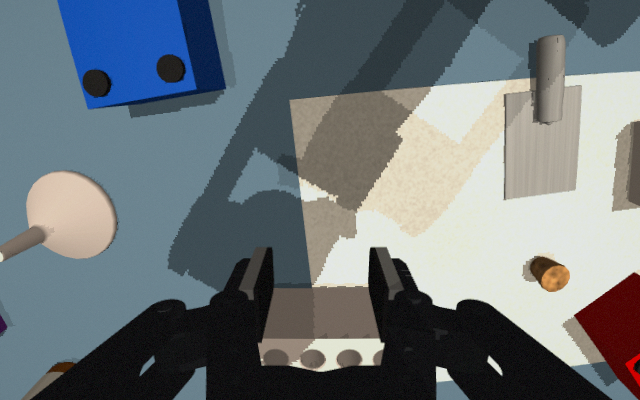

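```bash
python3 - <<'E'
from h import *
np.set_printoptions(precision=4,suppress=True)
P=unproj('top',crop([(222,276),(288,282),(351,289),(416,293),(216,349),(281,355),(178,388),(461,251)],6.5,330,150),.074);print(P)
d=P[0]-P[3];print(np.degrees(np.arctan2(-d[0],d[1])),np.linalg.norm(d),np.linalg.norm(P[0]-P[4]))
c=(P[0]+P[3])/2-np.array([1,-.09,0])*np.linalg.norm(P[0]-P[4])/2;print('centre',c)
print('corner mid',(P[6]+P[7])/2)
E
```

```text
[[ 0.5764 -0.1359  0.074 ]
 [ 0.5736 -0.1645  0.074 ]
 [ 0.5703 -0.1918  0.074 ]
 [ 0.5684 -0.22    0.074 ]
 [ 0.5442 -0.1326  0.074 ]
 [ 0.5414 -0.1606  0.074 ]
 [ 0.5272 -0.1158  0.074 ]
 [ 0.5869 -0.2402  0.074 ]]
-5.489432546439159 0.08444391398791112 0.03240749998702928
centre [ 0.5562 -0.1765  0.074 ]
corner mid [ 0.5571 -0.178   0.074 ]
```

```bash
python3 -m creep '[[0,-0.01,-0.5,0,0.5],[0.2,-0.02,-1,0,0.5],[0.5,-0.02,-1,0,0.5],[0.6,-0.02,-1,0,0.5],[0.65,-0.02,-1,0,0.5],[0.65,-0.02,-1,0,0.5]]'; python3 - <<'E'
from h import *
o=snap('wrist','w10.png');print(o['eef_pos'],o['wrist_force'])
E
```

```text
time_s: 10.65
eef_pos: [0.497, -0.1734, 0.0354]
orientation: [[0.096, 0.995, 0.0], [0.995, -0.096, -0.0], [-0.0, 0.0, -1.0]]
wrist_force: [-0.4, 0.1, 0.7]
width: 0.043
[ 0.4969953  -0.17341359  0.03541388] [-0.42458412  0.13836952  0.70472953]
```

View pics/w10.png

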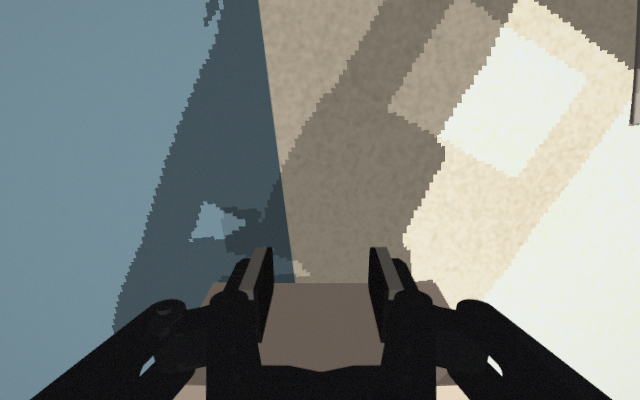

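```bash
python3 -m creep '[[0.07,0,-0.02,0,0.5],[0.13,0,-0.04,0,0.5],[0.2,0,-0.04,0.002,0.5],[0.28,0,-0.04,0.004,0.5],[0.36,0,-0.04,0.006,0.5],[0.45,0,-0.04,0.008,0.5],[0.54,0,-0.04,0.01,0.5],[0.62,0,-0.04,0.011,0.5],[0.7,0,-0.04,0.011,0.5],[0.75,0,-0.04,0.011,0.5]]'; python3 - <<'E'
from h import *
o=snap('wrist','w11.png');print(o['eef_pos'],o['wrist_force'])
snap('scene','s11.png',(200,170,330,340),4.7)
E
```

```text
time_s: 11.95
eef_pos: [0.5876, -0.1734, 0.0302]
orientation: [[0.027, 1.0, 0.0], [1.0, -0.027, -0.0], [-0.0, 0.0, -1.0]]
wrist_force: [-2.9, -0.1, 0.2]
width: 0.0429
[ 0.58756188 -0.17340133  0.03024744] [-2.93399137 -0.12619678  0.22023896]
```

View pics/s11.png

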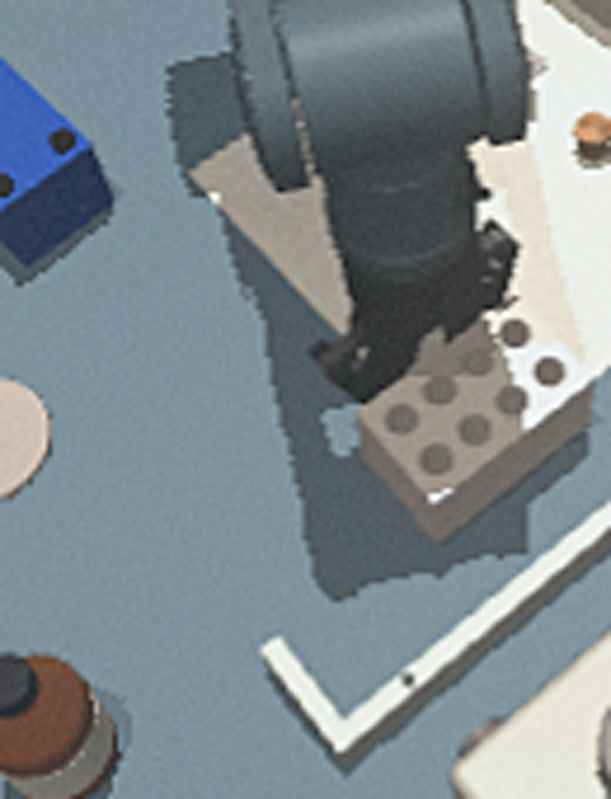

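View pics/w11.png

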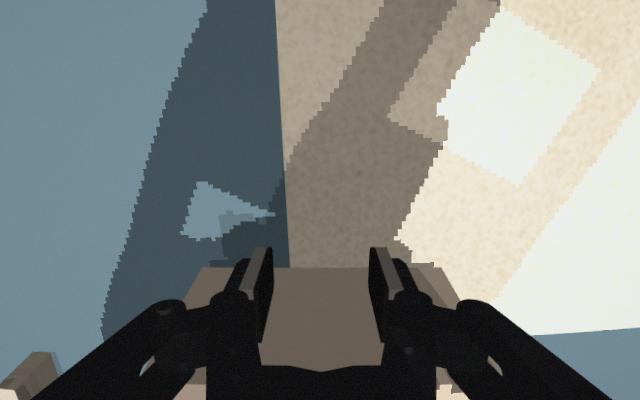

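```bash
python3 -m creep '[[0.07,0,0,0,0.5],[0.14,0,0,0,0.5],[0.2,0,0,0,0.5],[0.25,0,0,0,0.5],[0.29,0,0,0,0.5],[0.33,0,0,0,0.5],[0.36,0,0,0,0.5],[0.38,0,0,0,0.5],[0.38,0,0,0,0.5]]'; python3 - <<'E'
from h import *
o=snap('top','t12.png',(340,120,450,210),7);print(o['eef_pos'],o['wrist_force'])
snap('scene','s12.png',(230,200,330,340),5.7)
E
```

```text
time_s: 13.18
eef_pos: [0.6328, -0.1734, 0.0302]
orientation: [[0.027, 1.0, 0.0], [1.0, -0.027, -0.0], [0.0, 0.0, -1.0]]
wrist_force: [-1.1, 1.1, -0.9]
width: 0.0423
[ 0.63276865 -0.17339654  0.03017306] [-1.08689344  1.06391502 -0.91110665]
```

View pics/s12.png

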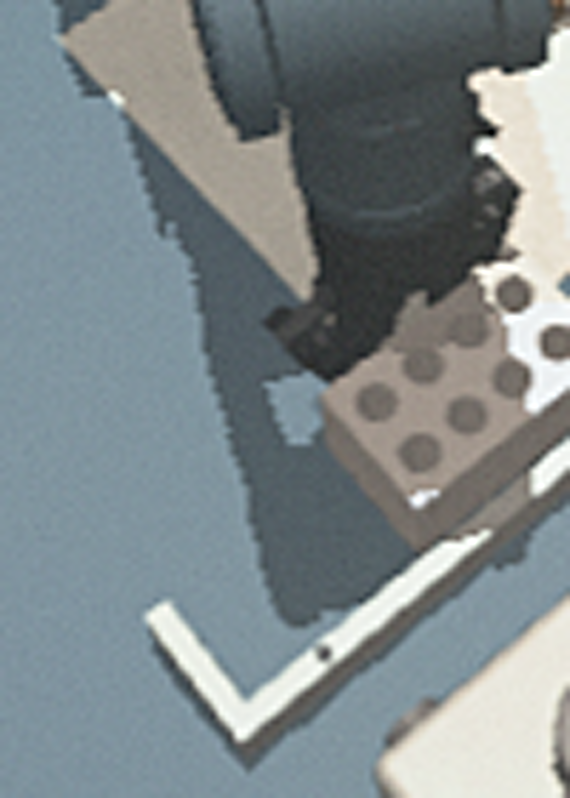

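View pics/t12.png

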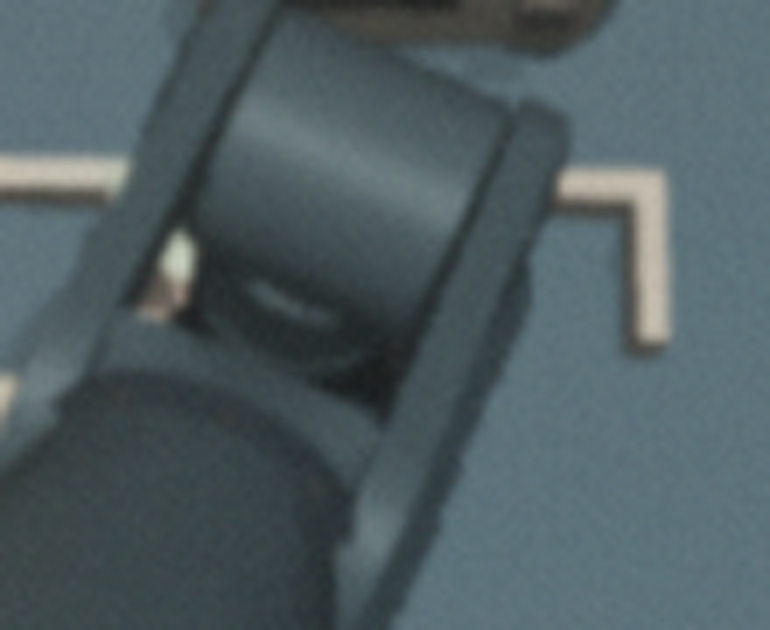

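```bash
python3 -m creep '[[0.008,0,0,0,0.5],[0.016,0,0,0,0.5],[0.022,0,0,0,0.5],[0.028,0,0,0,0.5],[0.034,0,0,0,0.5]]';  python3 -m creep '[[0.005,0,0,0,0.5],[0.01,0,0,0,0.5]]'
```

```text
time_s: 13.9
eef_pos: [0.6366, -0.1734, 0.0302]
orientation: [[0.027, 1.0, -0.0], [1.0, -0.027, 0.0], [0.0, -0.0, -1.0]]
wrist_force: [-2.5, -0.1, -0.1]
width: 0.0427
time_s: 14.15
eef_pos: [0.6378, -0.1734, 0.0302]
orientation: [[0.027, 1.0, -0.0], [1.0, -0.027, 0.0], [0.0, -0.0, -1.0]]
wrist_force: [-2.4, -0.3, 0.2]
width: 0.0423
```

```bash
python3 -m creep '[[-0.1,0,0,0,0.5],[-0.35,0,0.1,0,0.5],[-0.45,0.1,0.5,0,0.5],[-0.45,0.3,0.95,0,0.5],[-0.4,0.5,1,-0.025,0.6],[-0.3,0.8,1,-0.05,0.75],[-0.2,0.95,1,-0.075,0.75],[-0.1,0.95,1,-0.1,0.75],[0,0.95,1,-0.125,0.75]]';python3 -m creep '[[0.2,0,0,-0.025,0.75],[0.38,0,0,-0.05,0.75],[0.38,0,0,-0.075,0.75],[0.38,0,0,-0.1,0.75],[0.38,0,0,-0.125,0.75],[0.38,0,0,-0.125,0.75]]'; python3 - <<'E'
from h import *
o=snap('wrist','w13.png');print(o['eef_pos'],o['wrist_force'],o['q'])
snap('top','t13.png',(330,120,450,210),6.5)
snap('scene','s13.png',(230,200,350,340),5.5)
E
```

```text
time_s: 15.28
eef_pos: [0.638, -0.059, 0.1505]
orientation: [[0.729, 0.685, 0.001], [0.685, -0.729, -0.0], [0.001, 0.001, -1.0]]
wrist_force: [-0.4, -0.3, -0.6]
width: 0.0216
time_s: 16.02
eef_pos: [0.6832, -0.0595, 0.1503]
orientation: [[1.0, -0.026, 0.0], [-0.026, -1.0, 0.0], [0.0, -0.0, -1.0]]
wrist_force: [-0.0, -0.5, -0.0]
width: 0.0216
[ 0.68316094 -0.05950767  0.15029829] [-0.00531395 -0.46647137 -0.04313068] [-2.59602447e-01  5.01214244e-01  1.37554624e+00  1.72804438e-04
  1.26437346e+00 -2.33875331e-01]
```

View pics/w13.png

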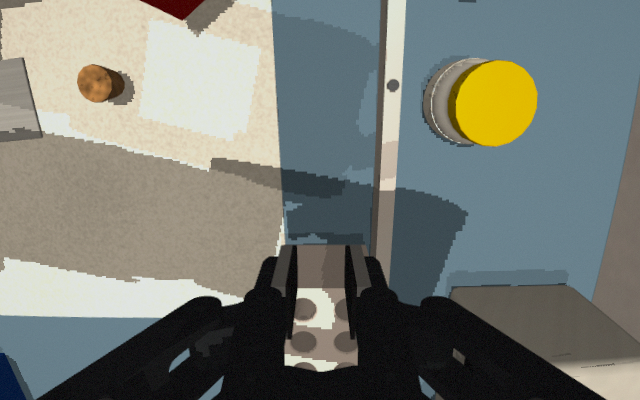

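View pics/t13.png

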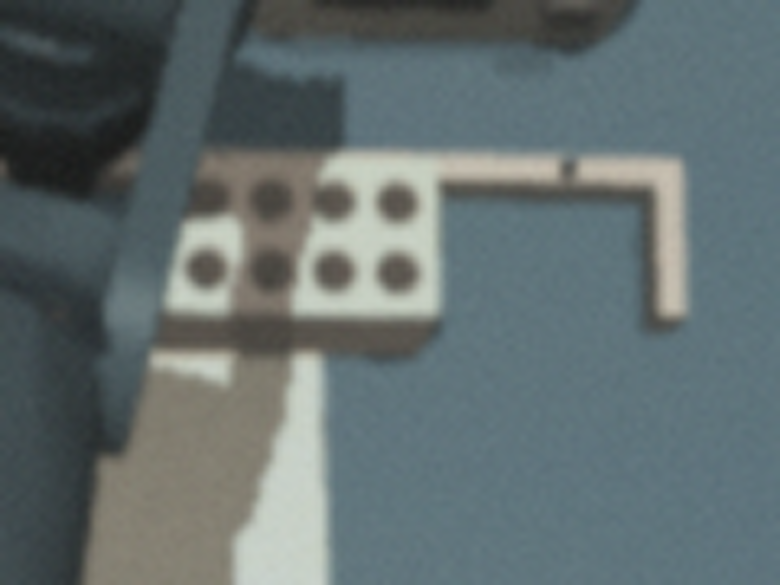

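View pics/s13.png

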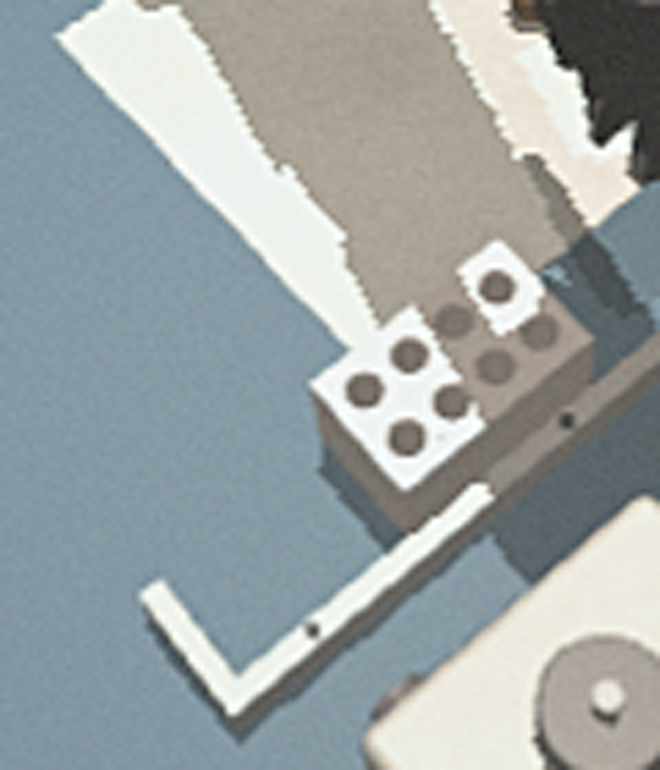

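```bash
python3 - <<'E'
from h import *
np.set_printoptions(precision=4,suppress=True)
P=unproj('top',crop([(208,200),(270,201),(334,202),(398,203),(206,268),(271,270),(335,271),(399,272),(441,316),(440,162)],6.5,330,120),.074);print(P)
print('c',P[:8].mean(0)); 
for a,b in((0,3),(4,7)):
  d=P[a]-P[b];print(np.degrees(np.arctan2(-d[0],d[1])))
L=unproj('top',crop([(442,185),(648,188),(655,195),(655,318)],6.5,330,120),.03);print(L)
E
```

```text
[[ 0.6989 -0.1326  0.074 ]
 [ 0.6983 -0.16    0.074 ]
 [ 0.6976 -0.1882  0.074 ]
 [ 0.697  -0.2165  0.074 ]
 [ 0.6678 -0.131   0.074 ]
 [ 0.6667 -0.1596  0.074 ]
 [ 0.6661 -0.1877  0.074 ]
 [ 0.6654 -0.2159  0.074 ]
 [ 0.6454 -0.2336  0.074 ]
 [ 0.7158 -0.2359  0.074 ]]
c [ 0.6822 -0.1739  0.074 ]
-1.2669196481610456
-1.5659064055710077
[[ 0.7189 -0.2435  0.03  ]
 [ 0.717  -0.3379  0.03  ]
 [ 0.7136 -0.341   0.03  ]
 [ 0.6556 -0.338   0.03  ]]
```

```bash
python3 -m creep '[[0,0,-0.5,0,0.75],[0,0,-1,0,0.75],[0,-0.12,-1,0,0.75],[0,-0.24,-1,0,0.75],[0,-0.3,-1,0,0.75],[0,-0.3,-1,0,0.75]]'; python3 - <<'E'
from h import *
o=snap('wrist','w14.png');print(o['eef_pos'],o['wrist_force'])
E
```

```text
time_s: 16.92
eef_pos: [0.6851, -0.0971, 0.0332]
orientation: [[1.0, -0.028, 0.004], [-0.028, -1.0, -0.001], [0.004, 0.001, -1.0]]
wrist_force: [-0.6, -0.7, -0.5]
width: 0.0216
[ 0.6851246  -0.0971018   0.03317629] [-0.62241934 -0.66892014 -0.49647392]
```

View pics/w14.png

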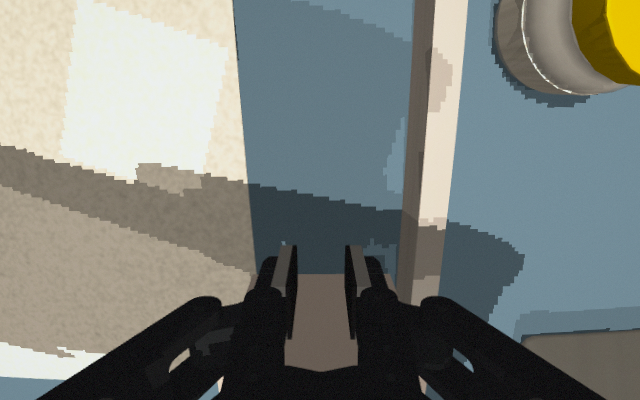

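```bash
python3 -m creep '[[0,-0.06,0,0,0.75],[-0.005,-0.14,0,0,0.75],[-0.005,-0.23,0,0,0.75],[-0.01,-0.32,0,0,0.75],[-0.01,-0.41,0,0,0.75],[-0.01,-0.5,0,0,0.75],[-0.015,-0.59,0,0,0.75],[-0.015,-0.67,0,0,0.75],[-0.02,-0.72,0,0,0.75],[-0.02,-0.75,0,0,0.75]]'; python3 - <<'E'
from h import *
o=snap('wrist','w15.png');print(o['eef_pos'],o['wrist_force'])
snap('top','t15.png',(330,120,450,210),6.5)
snap('scene','s15.png',(230,220,330,340),6)
E
```

```text
time_s: 18.23
eef_pos: [0.6809, -0.1858, 0.0302]
orientation: [[1.0, -0.027, -0.0], [-0.027, -1.0, 0.0], [-0.0, -0.0, -1.0]]
wrist_force: [0.7, 2.2, 0.5]
width: 0.0216
[ 0.68089759 -0.18578469  0.03017453] [0.71202598 2.15461611 0.50012537]
```

View pics/s15.png

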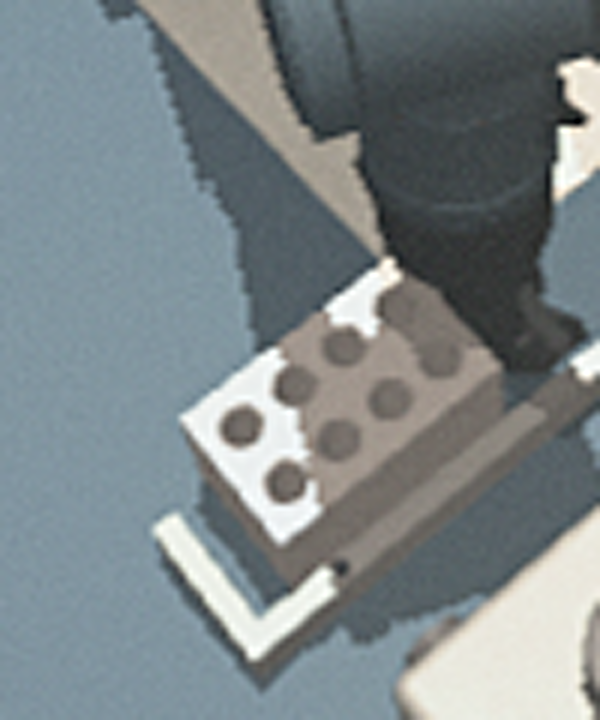

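View pics/t15.png

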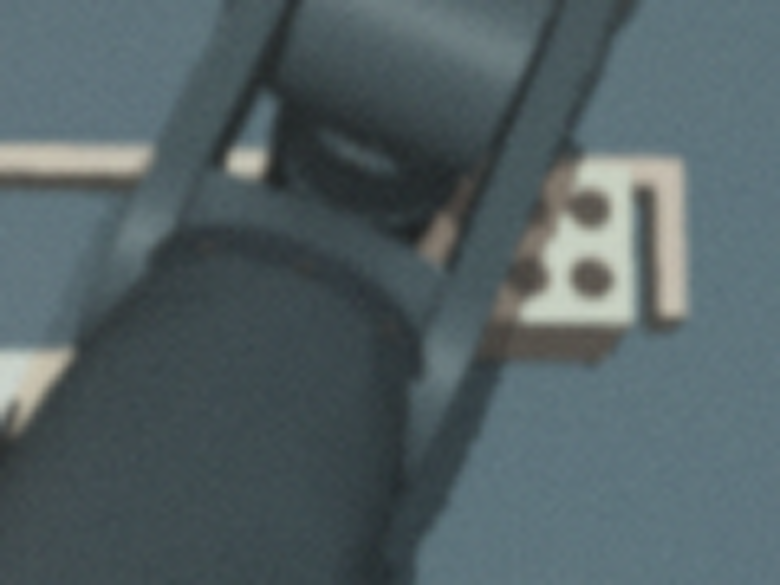

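```bash
python3 -m creep '[[0,-0.04,0,0,0.75],[0,-0.08,0,0,0.75],[0,-0.11,0,0,0.75],[0,-0.13,0,0,0.75],[0,-0.145,0,0,0.75],[0,-0.155,0,0,0.75]]';python3 -m creep '[[0,-0.008,0,0,0.75],[0,-0.016,0,0,0.75]]';python3 - <<'E'
from h import *
o=snap('top','t16.png',(370,130,450,190),9);print(o['eef_pos'],o['wrist_force'])
E
```

```text
time_s: 19.12
eef_pos: [0.681, -0.2041, 0.0302]
orientation: [[1.0, -0.027, -0.0], [-0.027, -1.0, 0.0], [-0.0, -0.0, -1.0]]
wrist_force: [0.2, 1.4, -0.8]
width: 0.0214
time_s: 19.38
eef_pos: [0.681, -0.2059, 0.0302]
orientation: [[1.0, -0.027, -0.0], [-0.027, -1.0, 0.0], [-0.0, -0.0, -1.0]]
wrist_force: [0.4, 1.8, -1.0]
width: 0.0215
[ 0.68095578 -0.20590861  0.03015872] [ 0.35062966  1.81381387 -1.02702246]
```

View pics/t16.png

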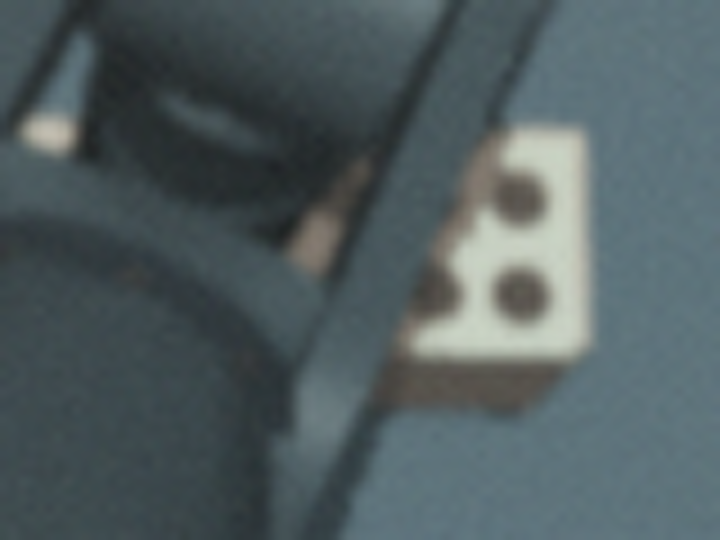

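```bash
for i in 1; do python3 -m creep '[[0,-0.008,0,0,0.75],[0,-0.012,0,0,0.75]]'|sed -n '2p;4p'; python3 -m creep '[[0,-0.008,0,0,0.75],[0,-0.012,0,0,0.75]]'|sed -n '2p;4p'; done
```

```text
eef_pos: [0.681, -0.2074, 0.0302]
wrist_force: [0.1, 1.0, -1.1]
eef_pos: [0.681, -0.2076, 0.0303]
wrist_force: [-1.3, 7.7, 1.7]
```

```bash
python3 -m creep '[[0,0.1,0,0,0.75],[0,0.25,0.1,0,0.75],[0,0.25,0.5,0.02,0.75],[0,0.25,0.95,0.04,0.75],[-0.3,0.2,1,0.065,0.75],[-0.6,0,1,0.09,0.7],[-0.75,-0.3,1,0.115,0.6],[-0.75,-0.6,1,0.14,0.5],[-0.75,-0.6,1,0.165,0.5],[-0.75,-0.6,1,0.19,0.5]]';python3 -m creep '[[0,0,0,0.03,0.5],[0,0,0,0.06,0.5],[0,0,0,0.06,0.5]]'; python3 - <<'E'
from h import *
o=snap('wrist','w17.png');print(o['eef_pos'],o['wrist_force'],o['q'])
snap('scene','s17.png',(220,220,330,340),6)
E
```

```text
time_s: 21.18
eef_pos: [0.5912, -0.2809, 0.1514]
orientation: [[0.389, 0.921, 0.001], [0.921, -0.389, -0.001], [-0.0, 0.001, -1.0]]
wrist_force: [0.5, -0.1, -0.6]
width: 0.0426
time_s: 21.55
eef_pos: [0.5915, -0.2802, 0.1513]
orientation: [[0.028, 1.0, 0.001], [1.0, -0.028, -0.001], [-0.001, 0.001, -1.0]]
wrist_force: [0.6, 0.5, -0.2]
width: 0.043
[ 0.59145635 -0.28020121  0.15128569] [ 0.60722364  0.51905389 -0.20132927] [-6.23333266e-01  4.35426017e-01  1.46737471e+00 -1.57305287e-04
  1.23742747e+00 -2.16609244e+00]
```

View pics/w17.png

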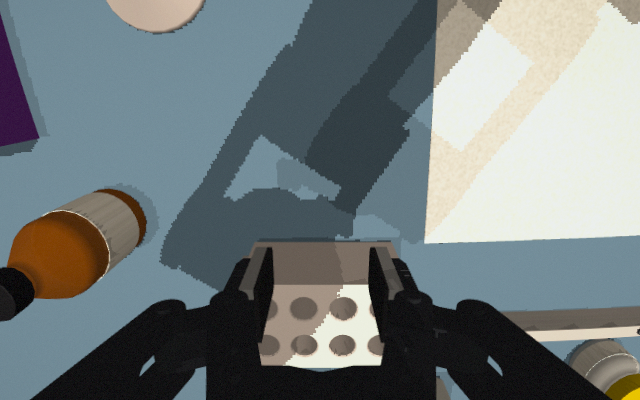

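View pics/s17.png

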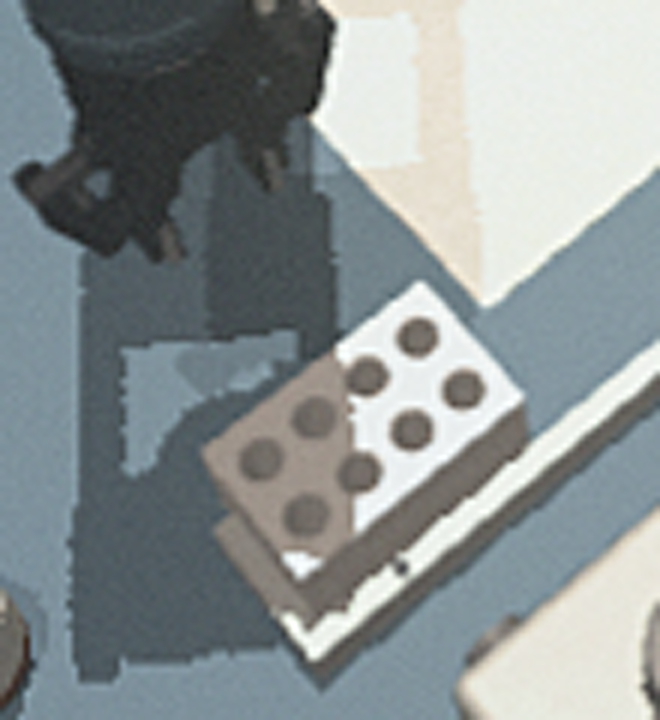

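```bash
python3 -m creep '[[0,0,-0.5,0,0.5],[0,0,-1,0,0.5],[0.1,0,-1,0,0.5],[0.2,0,-1,0,0.5],[0.27,0,-1,0,0.5],[0.3,0,-1,0,0.5]]'|sed -n '2p;4p';python3 -m creep '[[0.015,0,0,0,0.5],[0.03,0,0,0,0.5],[0.04,0,0,0,0.5],[0.05,0,0,0,0.5],[0.06,0,0,0,0.5],[0.065,0,0,0,0.5]]'|sed -n '2p;4p';python3 -m creep '[[0.008,0,0,0,0.5],[0.012,0,0,0,0.5]]'|sed -n '2p;4p'
```

```text
eef_pos: [0.6293, -0.2816, 0.033]
wrist_force: [-0.1, 0.1, 0.4]
eef_pos: [0.6347, -0.2809, 0.0302]
wrist_force: [-3.2, 1.1, 1.1]
eef_pos: [0.6363, -0.2808, 0.0302]
wrist_force: [-2.6, 0.1, 1.1]
```

```bash
python3 -m creep '[[0.006,0,0,0,0.5],[0.01,0,0,0,0.5]]'|sed -n '2p;4p';python3 -m creep '[[0.004,0,0,0,0.5],[0.008,0,0,0,0.5]]'|sed -n '2p;4p'
```

```text
eef_pos: [0.6375, -0.2808, 0.0302]
wrist_force: [-2.9, 0.5, 0.6]
eef_pos: [0.6382, -0.2808, 0.0302]
wrist_force: [-5.1, -0.2, 1.8]
```

```bash
python3 -m creep '[[0.005,0,0,0,0.5],[0.008,0,0,0,0.5]]'|sed -n '2p;4p';python3 - <<'E'
from h import *
snap('scene','s18.png',(220,220,330,340),6)
E
```

```text
eef_pos: [0.6383, -0.2808, 0.0302]
wrist_force: [-8.0, -0.7, 4.5]
```

View pics/s18.png

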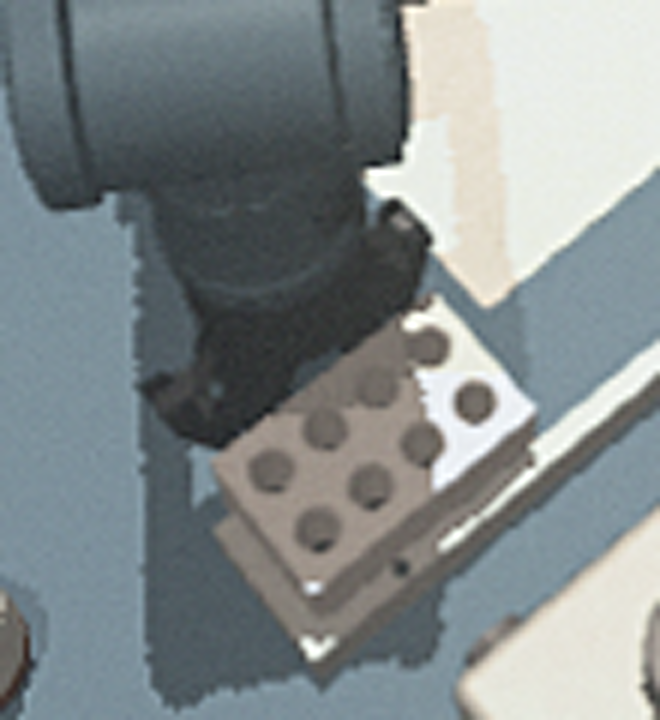

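```bash
python3 -m creep '[[-0.05,0,0,0,0.5],[-0.25,0,0,0,0.5],[-0.35,0,0.4,0,0.5],[-0.35,0.2,0.8,0,0.5],[-0.35,0.5,1,-0.02,0.6],[-0.35,0.9,1,-0.045,0.75],[-0.35,1,1,-0.07,0.75],[-0.2,1,1,-0.095,0.75],[0,1,1,-0.12,0.75],[0,1,1,-0.12,0.75]]'|sed -n '2p';python3 -m creep '[[0.2,0.2,0,-0.03,0.75],[0.36,0.4,0,-0.06,0.75],[0.36,0.4,0,-0.09,0.75],[0.36,0.4,0,-0.12,0.75],[0.36,0.4,0,-0.13,0.75],[0.36,0.4,0,-0.13,0.75]]'|sed -n '2,3p'; python3 - <<'E'
from h import *
o=snap('top','t19.png',(370,130,450,190),9)
snap('scene','s19.png',(230,240,310,330),8)
o=snap('wrist','w19.png')
E
```

```text
eef_pos: [0.6407, -0.1607, 0.1505]
eef_pos: [0.682, -0.1129, 0.1502]
orientation: [[1.0, -0.024, -0.0], [-0.024, -1.0, 0.0], [-0.0, -0.0, -1.0]]
```

View pics/t19.png

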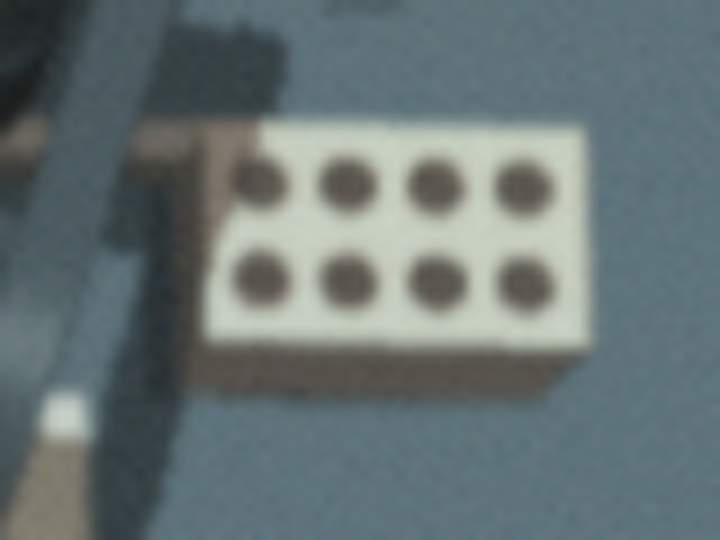

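View pics/s19.png

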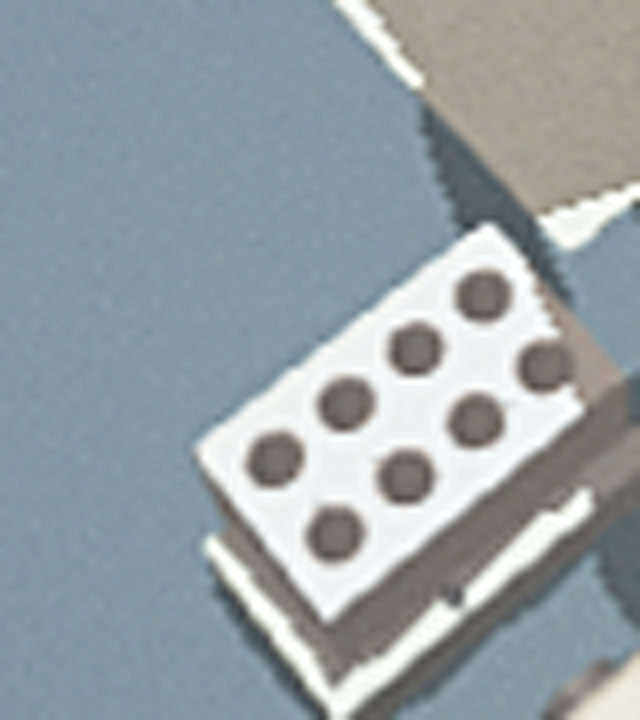

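View pics/w19.png

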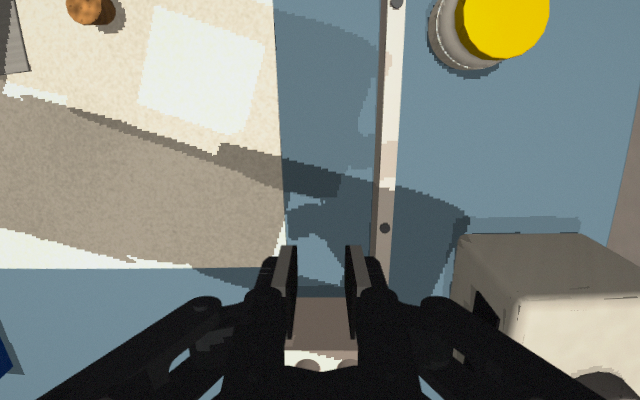

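```bash
python3 - <<'E'
from h import *
np.set_printoptions(precision=4,suppress=True)
P=unproj('top',crop([(260,183),(348,185),(437,187),(525,188),(262,278),(350,280),(438,282),(527,284)],9,370,130),.074)
print('c',P.mean(0)); 
for a,b in((0,3),(4,7)):
  d=P[a]-P[b];print(np.degrees(np.arctan2(-d[0],d[1])))
E
python3 -m creep '[[0,0,-0.5,0,0.75],[0,-0.15,-1,0,0.75],[0,-0.4,-1,0,0.75],[0,-0.55,-1,0,0.75],[0,-0.65,-1,0,0.75],[0,-0.7,-1,0,0.75],[0,-0.72,-1,0,0.75]]'|sed -n '2p;4p';python3 -m creep '[[0,-0.015,0,0,0.75],[0,-0.03,0,0,0.75],[0,-0.04,0,0,0.75]]'|sed -n '2p;4p';
```

```text
c [ 0.6828 -0.2806  0.074 ]
-1.3922641182951692
-1.6324182433981687
eef_pos: [0.683, -0.1993, 0.0311]
wrist_force: [-0.6, 0.0, 0.2]
eef_pos: [0.6826, -0.2037, 0.0302]
wrist_force: [0.9, 0.5, -0.7]
```

```bash
python3 -m creep '[[0,-0.01,0,0,0.75],[0,-0.02,0,0,0.75],[0,-0.027,0,0,0.75]]'|sed -n '2p;4p';python3 -m creep '[[0,-0.006,0,0,0.75],[0,-0.008,0,0,0.75]]'|sed -n '2p;4p'
```

```text
eef_pos: [0.6825, -0.2073, 0.0302]
wrist_force: [0.0, -0.9, 0.4]
eef_pos: [0.6826, -0.2076, 0.0302]
wrist_force: [-0.2, 3.9, 0.6]
```

```bash
python3 -m creep '[[0,0.1,0,0,0.75],[0,0.3,0.1,0,0.75],[0,0.4,0.5,0,0.75],[-0.1,0.4,1,0,0.75],[-0.5,0.5,1,0,0.5],[-0.9,0.6,1,0,0.5]]'|sed -n '2p'; python3 -m creep '[[-0.5,0,0.3,0,0.5],[-1,0,0.5,0,0.5],[-1,0,0.5,0,0.5]]'|sed -n '2p'; python3 -m creep '[[-0.5,0.2,0,0,0.5],[-1,0.2,0,0,0.5],[-1,0.2,0,0,0.5]]'|sed -n '2p'; python3 - <<'E'
from h import *
o=snap('top','t20.png');o=snap('top','t20c.png',(370,130,450,190),9)
snap('scene','s20.png');snap('scene','s20c.png',(230,240,310,330),7);print(o['time_s'],o['wrist_force'])
E
```

```text
eef_pos: [0.5742, -0.1347, 0.1523]
eef_pos: [0.453, -0.135, 0.2126]
eef_pos: [0.3321, -0.1106, 0.2099]
29.775 [0.01123297 0.18439519 0.81190458]
```

View pics/t20.png

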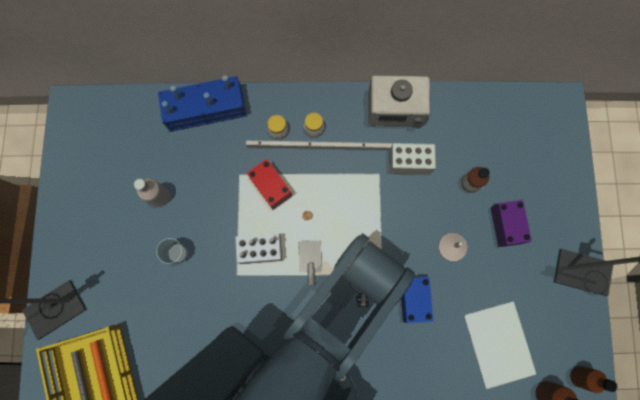

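View pics/t20c.png

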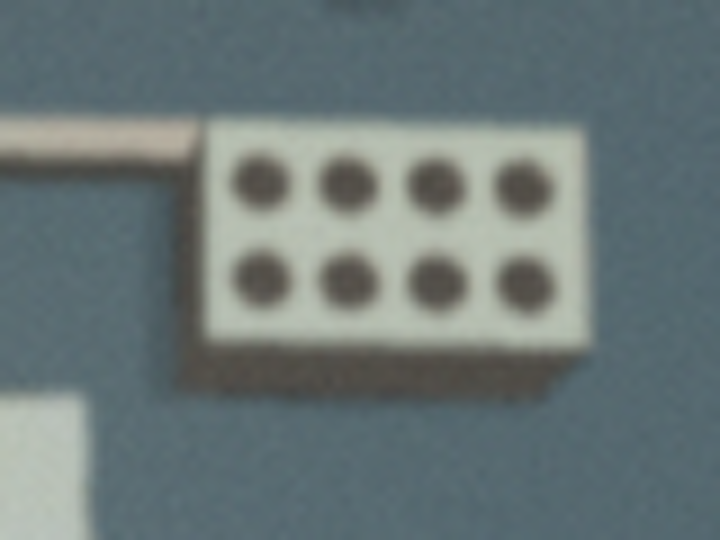

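View pics/s20c.png

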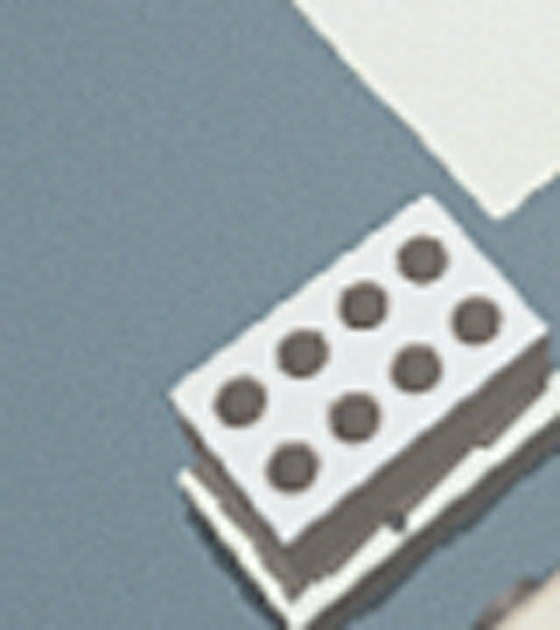

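View pics/s20.png

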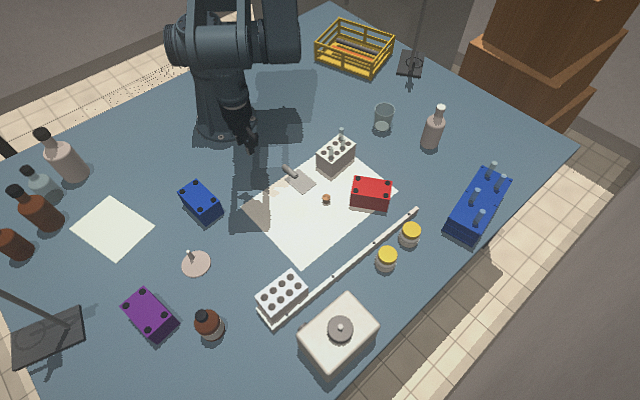

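```bash
python3 -c "
from workcell import order; print(order.hand_in())"
```

```text
the job is handed in; nothing more can be done
None
```

I tipped the upturned rack away from the robot twice until it stood on its feet. I then pushed it into the corner, against the long ledge and the short one, and let go. The job was handed in at about 30 s, and the judge gives no verdict.

- **Position:** in the top camera view the rack's centre came out at (0.683, -0.281) m with its long side at -1.5°. I had estimated home at (0.683, -0.280) m and the ledge at -1.5°, so it agrees to about 1 mm, within the 2 mm camera calibration.
- **Contact:** the final pushes rose to 8 N against the long ledge and 4 N against the short one. On the second push the short-ledge contact came at the same position as before, so no gap had opened. The highest wrist force I saw reported was about 9 N.
- **Surroundings:** the last top and scene pictures show the other rack, spatula, stopper, bottles, jars, funnel, beaker and coloured racks where they started. I judged this by eye rather than re-measuring each one. The arm finished well clear of the rack.

No check failed. One disagreed: the scene camera put the rack about 9 mm off the top camera's position at the start. I used that fit only for the tilt angle and took positions from the top camera.

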